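Move the spice row to the other rack, same order

TASK

Move the three seasoning pieces (spice jar, glass shaker, wooden pepper mill) from the pale wooden rack to the dark wooden rack, each standing upright down in a pocket of its own, in the same order from left to right as they stood. Leave everything else on the counter where it is.

Things in the scene. Friction and masses are not known exactly. Their poses are not given: they have to be found in the camera images.
- spice_jar: A round glass spice jar with a flat red screw cap, 45 mm in diameter, 106 mm high, about 0.11 kg; the cap is the top 21 mm. Starts upright in any pocket of the pale rack. Origin: centre of its underside, z up, yaw means nothing. It can be gripped from above across the cap.
- glass_shaker: A round glass shaker with a domed grey perforated cap, 44 mm in diameter up to 66 mm above its underside, then narrowing to the cap, 34 mm wide; 90 mm high, about 0.1 kg. Starts upright in any pocket of the pale rack. Origin: centre of its underside, z up, yaw means nothing. It can be gripped from above across the body about 58 mm up.
- pepper_mill: A turned brown wooden pepper mill: foot 44 mm in diameter, waist 30 mm wide 44 mm up, round head 40 mm wide from 70 to 95 mm up, and a small steel nut on top; 107 mm high, about 0.13 kg. Starts upright in any pocket of the pale rack. Origin: centre of its underside, z up, yaw means nothing. It can be gripped from above across the head about 84 mm up.
- pale_rack: A low fixed pale wooden rack, 228 mm long (y axis, roughly left-right), 76 mm deep (x), origin mid-underside, on the counter. Three round open pockets centred at y = -70, 0, +70 mm (x = 0), 61 mm wide, floor 6 mm and rim 20 mm above the origin; end cheeks reach 32 mm. At the start it holds the three pieces, one in each pocket. Left or right of the other rack.
- dark_rack: A low fixed dark brown wooden rack, 228 mm long (y axis, roughly left-right), 76 mm deep (x), origin mid-underside, on the counter. Three round open pockets centred at y = -70, 0, +70 mm (x = 0), 61 mm wide, floor 6 mm and rim 20 mm above the origin; end cheeks reach 32 mm. It starts empty and is where the pieces go. Left or right of the other rack.
- garlic: A bulb of garlic, about 53 mm across and 53 mm high, on the counter behind the racks, below a wall cabinet (front edge x = 0.57 m, underside 0.45 m above the counter, beside the gripper's path); a bystander, to be left where it is.
- salt_bowl: A small white bowl, 72 mm across, 35 mm high, behind the left rack; a bystander, to be left where it is.
- timer: A round white kitchen timer, 65 mm across, 53 mm high, behind the right rack; a bystander, to be left where it is.
- green_mug: A green mug with a handle, 86 mm across without it, 96 mm high, at the right, further back; a bystander, to be left where it is.
- measuring_spoon: A steel measuring spoon, 103 x 55 x 9 mm, lying flat near the front edge at the left; a bystander, to be left where it is.

How it is judged:
By the outcome, as a careful person would: the job done as asked, in the order asked, and still so for the second after the job is handed in, with the robot touching nothing.
It also fails if it takes over 96 s, if anything falls off the work surface, if the arm or the gripper's body presses on something with over 40 N, if the wrist force passes 120 N, or if a joint passes its speed limit or range.

ROBOT

A 6-joint arm with a two-finger parallel gripper is mounted at the origin on a cart in front of the work surface, level with it; the furniture and walls round the work are solid. World frame = base frame: x ahead of the robot, y to its left, z up, the work surface at z = 0. Lengths are in mm, angles in rad, forces in N, time in s.
With the tool pointing down it reaches from about 350 to 975 mm from the base axis. Payload 7.1 kg.
Tool frame: the origin (TCP) lies at the very end of the fingers, on their centre line; the grasp point (between the pads) lies ctrl.hold_point_z behind it (ctrl.hold_point_z is the distance from the TCP to the grasp point, in mm); z points along the fingers, y is the line along which they close (so a half turn about z gives the same grasp; the last joint's range is limited). The gripper opens to 88 mm and grips with 3 to 60 N. Pads are 20 mm wide; open, the fingers measure 115 mm over their backs; the gripper's body (75 mm by 178 mm) begins 61 mm behind the grasp point.
Start: joints at [1.172, 0.423, 1.63, -0, 1.089, -0.019], TCP at [231.677, 580.457, 222.675] pointing down, gripper open.
Joint ranges: [-3, 3], [-0.9, 2.11], [0.09, 2.58], [-1.31, 4.45], [0.11, 2.69], [-2.54, 2.54]. Speed limits (rad/s): [2.39, 2.39, 3.01, 3.14, 3.14, 3.14].

INTERFACE

Orientations are given as a rotation vector (axis times angle).
In Python, from workcell import ctrl gives the robot as it stands. The module is installed in compiled form; this text tells all that it offers.
- The arm moves only by the shell command python3 -m creep 'ROWS'. ROWS is JSON, a list of rows, each an object with "translation": the shift along the tool's x, y, z in mm, a list of three; "angular": the turn, a rotation vector about the tool's x, y, z in rad, a list of three; "jaw": the opening, from 0 (shut) to 1 (fully open). A call has exactly 8 rows; each row is the pose to reach, as a shift and turn from the pose commanded when the call began, along the tool's axes at that moment; what a row does not reach only later rows make up. A row lasts 1/8 s, in which the tool goes at most 62.5 mm and 10.7 degrees, less where a joint would pass 70% of its speed; a pose out of reach is approached as far as the arm can. A call with a gripper value outside its range is refused whole. The fingers move at their own pace and stop on an object; the grip force is fixed at half the most. Time passes only in rows, so rows that repeat a pose let the fingers close, or fill a call up. It gives the time, the measured TCP pose, the force, the opening and the grip force at its end, in the units of the state.
- ctrl.get_obs(): the state, without advancing time (a new reading comes with each control period).
- ctrl.get_image(name): name is "scene" or "top" or "wrist"; returns the picture (400x640x3 uint8, red, green, blue); there is no depth.
- ctrl.camera_info(name): a dict with "camera_matrix" (3x3 intrinsics, pixels), "world_from_camera" (4x4, takes a point from camera to world coordinates). Camera axes: x right, y up, looking along -z (the intrinsics and any distortion apply to the point x, -y, -z); pixel columns grow to the right and rows downward; lengths in mm; the calibration is good to about 2 mm. A picture is of the moment at which its call begins: read the wrist's pose just before it. camera_info takes no time and is no camera call; for the wrist camera it gives the pose at the moment of the call.
- ctrl.close_job(): hands the job in; it is judged then, once.
Trained networks look in the newest picture that a camera, given by its name, has taken for a name from the list of things; names that differ only in an ending like _2 or _b are one class to them, and where a whole thing is asked for, a point or a joint stands for the part that bears it (a point fixed in the world has none). Each returns a list of dicts, best first, with "score" (0 to 1); they miss things now and then, are a little off and sometimes report something else, mostly with a low value. They report only what shows in the picture. A call takes as long as a camera call.
- ctrl.look_for(camera, label): "rect" ([left, top, right, bottom] in pixels, round what is visible of it).
The state is a dict: "t": time; "qpos": joint angles; "qvel": joint speeds; "joint_torque": joint torques, N m; "ee_pos": TCP position; "orientation": TCP orientation; "ft_force": force on the tool from outside, world axes, zero at the start; "moment": the same for the moment, N m; "width": finger opening in mm; "grasp_force": force on a finger pad.
Only numpy, scipy, OpenCV 4.12 (cv2) and the standard library are available. Lean on these libraries where they do the work, as an engineer would, in place of code of your own. Each camera call takes 0.05 s, during which the arm holds its last target. There are 200 camera calls.

## Working session

There is one attempt and no reset: what is moved stays moved. The work goes in short steps, Python scripts to look and compute and a shell command to move; the robot and the scene stay as the last step left them, time stands still between calls to the robot, and variables do not carry over. Pictures are saved under pics/ and viewed, at most 14 in all, crops included, and the job is handed in when it is done.

```bash
mkdir -p pics; python3 - <<'E'
from workcell import ctrl
import cv2
o=ctrl.get_obs(); print(o, ctrl.hold_point_z)
for n in ("scene","top"):
    im=ctrl.get_image(n); cv2.imwrite(f"pics/{n}0.png",im[...,::-1])
    ci=ctrl.camera_info(n); print(n,ci)
    for l in ("spice_jar","glass_shaker","pepper_mill","pale_rack","dark_rack","garlic","salt_bowl","timer","green_mug"):
        print(l,[(d["score"],d["rect"]) for d in ctrl.look_for(n,l)][:2])
E
```

```text
{'t': 0.0, 'qpos': array([ 1.17196441e+00,  4.23831665e-01,  1.63067335e+00, -2.81254029e-05,
        1.08856103e+00, -1.90037379e-02]), 'qvel': array([ 4.30361191e-05,  1.40050472e-03, -4.13950988e-04,  6.95745798e-04,
       -7.62325457e-04, -2.11563584e-03]), 'joint_torque': array([-2.60797897e-04, -5.44620645e+01, -2.73670363e+01,  6.44247676e-02,
        2.26279499e-02, -1.37142110e-04]), 'ee_pos': array([231.50251311, 579.96626226, 221.91394932]), 'orientation': array([-5.92979295e-01, -3.08483515e+00,  2.27199347e-03]), 'ft_force': array([-0.45408112, -0.27242906,  0.69354302]), 'moment': array([-0.03406434, -0.02376582, -0.00405964]), 'grasp_force': 0.0, 'width': 87.92124946192206} 18.700000000000003
scene {'camera_matrix': array([[409.09188736,   0.        , 318.05823271],
       [  0.        , 409.09188736, 197.50707702],
       [  0.        ,   0.        ,   1.        ]]), 'world_from_camera': array([[ 8.80321875e-01,  1.90414107e-01, -4.34483446e-01,
         6.79356432e+01],
       [-4.73894858e-01,  3.94278248e-01, -7.87380675e-01,
        -7.06200961e+02],
       [ 2.1
[... 989 characters left out ...]
1566631e+02],
       [-2.49880043e-02,  1.60140209e-01,  9.86777945e-01,
         1.07122730e+03],
       [ 0.00000000e+00,  0.00000000e+00,  0.00000000e+00,
         1.00000000e+00]])}
spice_jar [(0.58, [371.4, 211.7, 398.8, 238.9])]
glass_shaker [(0.88, [397.8, 215.1, 419.5, 234.5])]
pepper_mill [(0.77, [344.5, 220.2, 362.3, 238.2])]
pale_rack [(0.63, [334.1, 209.9, 427.0, 245.7])]
dark_rack [(0.56, [214.5, 213.9, 309.0, 253.3])]
garlic [(0.64, [314.7, 153.9, 330.4, 172.6])]
salt_bowl [(0.89, [216.4, 148.7, 248.8, 178.0]), (0.55, [211.7, 213.9, 305.2, 248.2])]
timer [(0.88, [376.6, 155.5, 399.9, 184.0])]
green_mug [(0.98, [397.2, 124.3, 449.0, 168.3]), (0.66, [313.1, 154.5, 334.2, 169.9])]
```

View pics/top0.png

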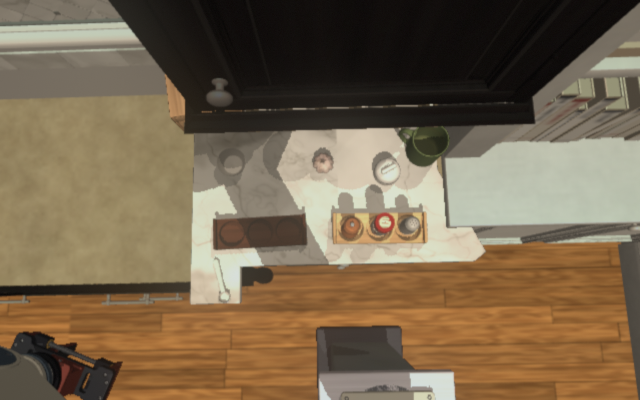

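View pics/scene0.png

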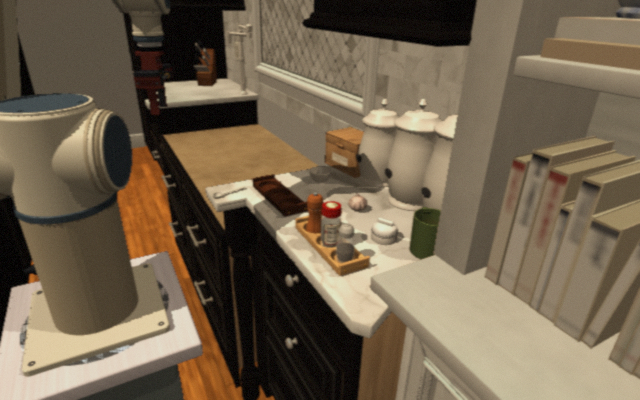

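The top view shows the pale rack at right (cols 334–427, row ~228) with mill (352,228), jar (383,224) and shaker (409,225) from left to right. The empty dark rack is at left (cols 213–307, row ~232). The scene view confirms this.

```bash
cat > h.py <<'E'
from workcell import ctrl
import numpy as np, cv2
from scipy.spatial.transform import Rotation as R
def world(ci,u,v,z):
    K=ci["camera_matrix"];T=ci["world_from_camera"]
    d=np.linalg.inv(K)@[u,v,1]; d=T[:3,:3]@(d*[1,-1,-1]); o=T[:3,3]
    return o+d*(z-o[2])/d[2]
def pix(ci,p):
    K=ci["camera_matrix"];T=ci["world_from_camera"]
    c=T[:3,:3].T@(np.asarray(p)-T[:3,3]); q=K@(c*[1,-1,-1]); return q[:2]/q[2]
def delta(p,yaw):
    """tool-frame shift/turn to TCP world p with tool y at angle yaw from +x, pointing down"""
    o=ctrl.get_obs(); A=R.from_rotvec(o["orientation"])
    c,s=np.cos(yaw),np.sin(yaw)
    G=R.from_matrix(np.array([[-s,c,0],[c,s,0],[0,0,-1.]]))
    return A.inv().apply(np.asarray(p)-o["ee_pos"]).round(1),(A.inv()*G).as_rotvec().round(4)
E
python3 - <<'E'
from h import *
ci=ctrl.camera_info("top")
for n,u,v,z in (("mill",352,226,105),("jar",383.5,222,112),("shk",409,224,90),("paleL",333,228,32),("paleR",427,226,32),("darkL",213,231,32),("darkR",307,229,32),
 ("garlic",323,162,30),("bowl",232,162,30),("timer",387,172,40)):
    print(n,world(ci,u,v,z).round(0))
print(ctrl.camera_info("wrist")["world_from_camera"].round(2),ctrl.camera_info("wrist")["camera_matrix"].round(0))
print(ctrl.get_obs()["ee_pos"], delta([380,110,300],0))
E
```

```text
mill [488.  76. 105.]
jar [494.   6. 112.]
shk [491. -55.  90.]
paleL [493. 117.  32.]
paleR [ 493. -109.   32.]
darkL [493. 410.  32.]
darkR [492. 180.  32.]
garlic [659. 137.  30.]
bowl [666. 365.  30.]
timer [627. -18.  40.]
[[ 3.7000e-01 -8.9000e-01 -2.8000e-01  1.5342e+02]
 [ 9.3000e-01  3.5000e-01  1.1000e-01  6.1130e+02]
 [-0.0000e+00 -3.0000e-01  9.5000e-01  3.8584e+02]
 [ 0.0000e+00  0.0000e+00  0.0000e+00  1.0000e+00]] [[340.   0. 316.]
 [  0. 340. 198.]
 [  0.   0.   1.]]
[231.6905158  580.46922019 222.67824919] (array([-312.2, -382. ,  -77.3]), array([0.   , 0.   , 1.191]))
```

```bash
python3 -c "
from h import *
print(delta([480,300,205],0))"
```

```text
(array([-334.6, -168.4,   17.7]), array([0.   , 0.   , 1.191]))
```

```bash
python3 -m creep '[{"translation":[-45,-22,2],"angular":[0,0,0.165],"jaw":1},{"translation":[-95,-48,5],"angular":[0,0,0.335],"jaw":1},{"translation":[-145,-73,8],"angular":[0,0,0.505],"jaw":1},{"translation":[-195,-98,10],"angular":[0,0,0.675],"jaw":1},{"translation":[-245,-123,13],"angular":[0,0,0.845],"jaw":1},{"translation":[-295,-148,15],"angular":[0,0,1.015],"jaw":1},{"translation":[-335,-168,18],"angular":[0,0,1.191],"jaw":1},{"translation":[-335,-168,18],"angular":[0,0,1.191],"jaw":1}]'; python3 - <<'E'
from h import *
ci=ctrl.camera_info("wrist"); im=ctrl.get_image("wrist"); cv2.imwrite("pics/w1.png",im[...,::-1])
print(ci["world_from_camera"].round(3).tolist()); print(ctrl.get_obs()["ee_pos"])
print(ctrl.look_for("wrist","dark_rack"))
np.save("w1.npy",ci["world_from_camera"])
E
```

```text
t: 2.0
ee_pos: [482.1, 298.1, 204.5]
orientation: [2.226, 2.216, -0.0]
ft_force: [-0.0, -0.7, -0.3]
width: 87.8
grasp_force: 0.0
[[1.0, 0.004, 0.002, 482.449], [-0.004, 0.952, 0.305, 382.018], [-0.001, -0.305, 0.952, 367.701], [0.0, 0.0, 0.0, 1.0]]
[481.10983612 299.31412647 204.60361175]
[{'rect': [277.8, 53.4, 362.5, 279.2], 'score': 0.66}]
```

View pics/w1.png

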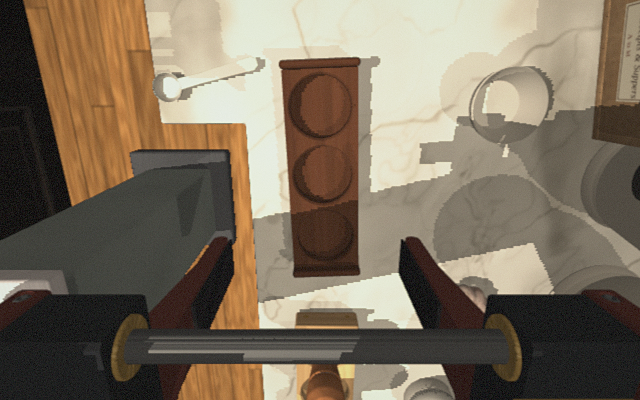

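The wrist view shows the empty dark rack: pockets at about (320,104), (322,172) and (325,234), with cheek ends at rows ~62 and ~272. The mill sits below at (325,385).

```bash
python3 - <<'E'
from h import *
ci=ctrl.camera_info("wrist")
for u,v,z in ((320,104.5,20),(322,172.5,20),(325,234,20),(280,61,32),(359,60,32),(293,274,32),(359,273,32)):
    print(u,v,world(ci,u,v,z).round(1))
# try circle fit via predicted overlay
im=cv2.imread("pics/w1.png")
P=np.array([world(ci,320,104.5,20),world(ci,325,234,20)])
m=P.mean(0); print(m, np.degrees(np.arctan2(*(P[0]-P[1])[:2])))
for p in (P[0],m,P[1]):
    c=np.array([pix(ci,p+[30.5*np.cos(a),30.5*np.sin(a),0]) for a in np.linspace(0,6.28,60)])
    cv2.polylines(im,[c.round().astype(int)],True,(0,255,0),1)
cv2.imwrite("pics/w1c.png",cv2.resize(im[40:300,240:420],None,fx=2.3,fy=2.3,interpolation=cv2.INTER_NEAREST))
E
```

```text
320 104.5 [484.  369.4  20. ]
322 172.5 [486.4 300.5  20. ]
325 234 [490.2 230.4  20. ]
280 61 [446.9 408.5  32. ]
359 60 [519.5 409.4  32. ]
293 274 [454.5 187.   32. ]
359 273 [528.2 188.4  32. ]
[487.06657675 299.88308619  20.        ] -2.5656530925652596
```

View pics/w1c.png

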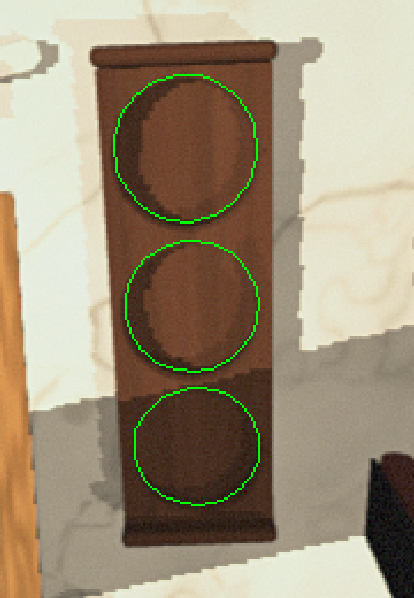

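The fitted circles match the rims: dark pockets at (484,369), (487,300) and (490,230). Now over to the pale rack.

```bash
python3 -m creep '[{"translation":[-35,1,0],"angular":[0,0,0],"jaw":1},{"translation":[-80,2,0],"angular":[0,0,0],"jaw":1},{"translation":[-125,3,0],"angular":[0,0,0],"jaw":1},{"translation":[-170,4,0],"angular":[0,0,0],"jaw":1},{"translation":[-215,6,0],"angular":[0,0,0],"jaw":1},{"translation":[-255,7,0],"angular":[0,0,0],"jaw":1},{"translation":[-280,8,0],"angular":[0,0,0],"jaw":1},{"translation":[-280,8,0],"angular":[0,0,0],"jaw":1}]'; python3 - <<'E'
from h import *
ci=ctrl.camera_info("wrist"); im=ctrl.get_image("wrist"); cv2.imwrite("pics/w2.png",im[...,::-1])
print(ctrl.get_obs()["ee_pos"],ctrl.get_obs()["t"])
for l,z in (("spice_jar",112),("glass_shaker",90),("pepper_mill",108)):
    for d in ctrl.look_for("wrist",l)[:2]: print(l,d)
E
```

```text
t: 3.1
ee_pos: [488.4, 20.4, 204.9]
orientation: [2.221, 2.222, 0.0]
ft_force: [0.0, 0.9, -0.4]
width: 87.6
grasp_force: 0.0
[488.38878829  21.07416588 204.83154223] 3.15
spice_jar {'rect': [295.4, 169.2, 350.8, 246.5], 'score': 0.88}
glass_shaker {'rect': [298.3, 239.7, 340.9, 294.8], 'score': 0.71}
pepper_mill {'rect': [295.9, 95.5, 345.4, 151.1], 'score': 0.88}
```

View pics/w2.png

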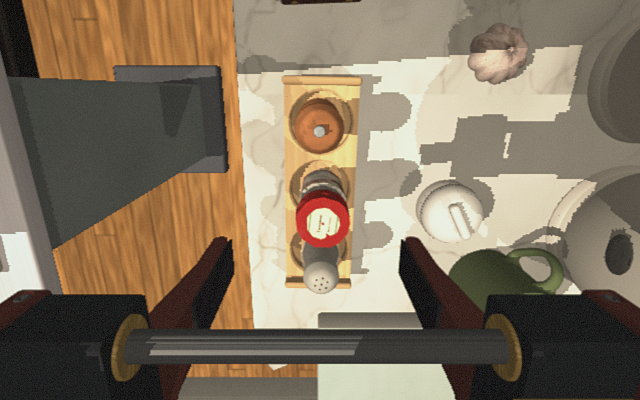

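The view shows the mill nut at (320,131), red cap top centre at (323,222), shaker dome centre at (321,278), and pale rack left cheek at cols 284–362, row 79.

```bash
python3 - <<'E'
from h import *
ci=ctrl.camera_info("wrist")
for n,u,v,z in (("mill",320,131,112),("jar",323,222,112),("shk",321,277,92),("L1",284,79,32),("L2",362,79,32),("R1",286,286,32),("R2",351,286,32)):
    print(n,world(ci,u,v,z).round(1))
m=world(ci,320,131,112)
# mill: grip 84 up + floor 6 -> tcp z = 90-18.7=71
print(delta([m[0],m[1],150],0),delta([m[0],m[1],72],0))
E
```

```text
mill [491.1  75.7 112. ]
jar [493.9   3.  112. ]
shk [493.  -59.5  92. ]
L1 [458.  114.3  32. ]
L2 [530.8 114.5  32. ]
R1 [ 454.6 -107.    32. ]
R2 [ 528.1 -106.8   32. ]
(array([54.1,  2.7, 54.7]), array([ 0.    , -0.0002,  0.0021])) (array([ 54.1,   2.7, 132.7]), array([ 0.    , -0.0002,  0.0021]))
```

```bash
python3 -m creep '[{"translation":[25,1,0],"angular":[0,0,0],"jaw":1},{"translation":[54,2.5,15],"angular":[0,0,0],"jaw":1},{"translation":[54,2.5,45],"angular":[0,0,0],"jaw":1},{"translation":[54,2.5,80],"angular":[0,0,0],"jaw":1},{"translation":[54,2.5,110],"angular":[0,0,0],"jaw":1},{"translation":[54,2.5,127],"angular":[0,0,0],"jaw":1},{"translation":[54,2.5,133],"angular":[0,0,0],"jaw":1},{"translation":[54,2.5,133],"angular":[0,0,0],"jaw":1}]' && python3 -m creep '[{"translation":[0,0,0],"angular":[0,0,0],"jaw":0.3},{"translation":[0,0,0],"angular":[0,0,0],"jaw":0.3},{"translation":[0,0,0],"angular":[0,0,0],"jaw":0.3},{"translation":[0,0,0],"angular":[0,0,0],"jaw":0.2},{"translation":[0,0,0],"angular":[0,0,0],"jaw":0.2},{"translation":[0,0,0],"angular":[0,0,0],"jaw":0.2},{"translation":[0,0,0],"angular":[0,0,0],"jaw":0.2},{"translation":[0,0,0],"angular":[0,0,0],"jaw":0.2}]'
```

```text
t: 4.3
ee_pos: [491.3, 74.5, 71.9]
orientation: [2.221, 2.222, 0.0]
ft_force: [0.2, -0.1, 0.6]
width: 87.5
grasp_force: 0.0
t: 5.3
ee_pos: [491.0, 74.2, 71.7]
orientation: [-2.221, -2.221, 0.0]
ft_force: [-0.9, -0.4, 2.2]
width: 39.2
grasp_force: 30.0
```

```bash
python3 -m creep '[{"translation":[0,0,-15],"angular":[0,0,0],"jaw":0.2},{"translation":[0,0,-40],"angular":[0,0,0],"jaw":0.2},{"translation":[10,0,-60],"angular":[0,0,0],"jaw":0.2},{"translation":[40,-1,-65],"angular":[0,0,0],"jaw":0.2},{"translation":[85,-2,-65],"angular":[0,0,0],"jaw":0.2},{"translation":[130,-3,-65],"angular":[0,0,0],"jaw":0.2},{"translation":[175,-4,-65],"angular":[0,0,0],"jaw":0.2},{"translation":[220,-5,-65],"angular":[0,0,0],"jaw":0.2}]' && python3 -m creep '[{"translation":[40,-1,0],"angular":[0,0,0],"jaw":0.2},{"translation":[64,-2,0],"angular":[0,0,0],"jaw":0.2},{"translation":[74,-2,0],"angular":[0,0,0],"jaw":0.2},{"translation":[74,-2,5],"angular":[0,0,0],"jaw":0.2},{"translation":[74,-2,25],"angular":[0,0,0],"jaw":0.2},{"translation":[74,-2,40],"angular":[0,0,0],"jaw":0.2},{"translation":[74,-2,40],"angular":[0,0,0],"jaw":0.2},{"translation":[74,-2,40],"angular":[0,0,0],"jaw":0.2}]'; python3 - <<'E'
from h import *
im=ctrl.get_image("wrist"); cv2.imwrite("pics/w3.png",im[...,::-1])
print(ctrl.get_obs()["ee_pos"])
E
```

```text
t: 6.3
ee_pos: [485.9, 295.7, 137.6]
orientation: [2.221, 2.221, 0.001]
ft_force: [0.4, 0.7, -1.6]
width: 39.0
grasp_force: 30.0
t: 7.3
ee_pos: [484.2, 368.0, 96.5]
orientation: [-2.222, -2.221, 0.0]
ft_force: [0.5, 1.1, -1.4]
width: 39.0
grasp_force: 30.0
[484.35718168 368.24821428  96.8874524 ]
```

View pics/w3.png

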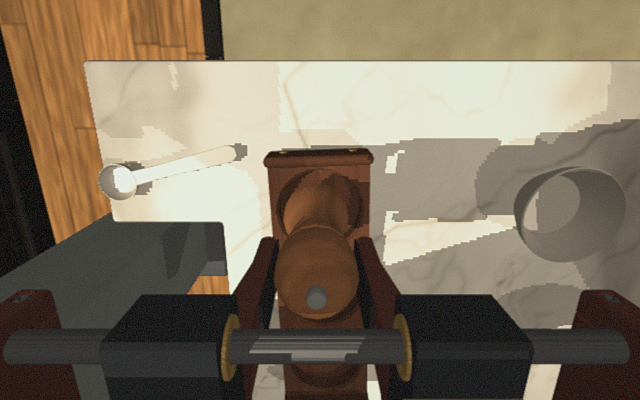

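The mill hangs upright over the left pocket (centre column ~318), so I lower and release it.

```bash
python3 -m creep '[{"translation":[0,0,10],"angular":[0,0,0],"jaw":0.2},{"translation":[0,0,20],"angular":[0,0,0],"jaw":0.2},{"translation":[0,0,24.5],"angular":[0,0,0],"jaw":0.2},{"translation":[0,0,24.5],"angular":[0,0,0],"jaw":0.2},{"translation":[0,0,24.5],"angular":[0,0,0],"jaw":0.6},{"translation":[0,0,24.5],"angular":[0,0,0],"jaw":1},{"translation":[0,0,24.5],"angular":[0,0,0],"jaw":1},{"translation":[0,0,24.5],"angular":[0,0,0],"jaw":1}]' && python3 -m creep '[{"translation":[0,0,-25],"angular":[0,0,0],"jaw":1},{"translation":[0,0,-65],"angular":[0,0,0],"jaw":1},{"translation":[0,0,-100],"angular":[0,0,0],"jaw":1},{"translation":[-35,2,-110],"angular":[0,0,0],"jaw":1},{"translation":[-80,3,-110],"angular":[0,0,0],"jaw":1},{"translation":[-130,4,-110],"angular":[0,0,0],"jaw":1},{"translation":[-180,6,-110],"angular":[0,0,0],"jaw":1},{"translation":[-230,8,-110],"angular":[0,0,0],"jaw":1}]' && python3 -m creep '[{"translation":[-45,1,0],"angular":[0,0,0],"jaw":1},{"translation":[-85,2,0],"angular":[0,0,0],"jaw":1},{"translation":[-100,2,0],"angular":[0,0,0],"jaw":1},{"translation":[-100,2,0],"angular":[0,0,0],"jaw":1},{"translation":[-100,2,0],"angular":[0,0,0],"jaw":1},{"translation":[-100,2,0],"angular":[0,0,0],"jaw":1},{"translation":[-100,2,0],"angular":[0,0,0],"jaw":1},{"translation":[-100,2,0],"angular":[0,0,0],"jaw":1}]'; python3 - <<'E'
from h import *
ci=ctrl.camera_info("wrist"); im=ctrl.get_image("wrist"); cv2.imwrite("pics/w4.png",im[...,::-1])
print(ctrl.get_obs()["ee_pos"]); np.save("w4.npy",ci["world_from_camera"])
E
```

```text
t: 8.35
ee_pos: [484.1, 368.3, 72.3]
orientation: [-2.221, -2.221, -0.0]
ft_force: [-0.4, 0.0, -0.5]
width: 75.5
grasp_force: 0.0
t: 9.35
ee_pos: [492.0, 136.8, 182.4]
orientation: [2.221, 2.222, 0.001]
ft_force: [1.0, 0.4, -0.0]
width: 87.7
grasp_force: 0.0
t: 10.35
ee_pos: [494.0, 38.7, 182.1]
orientation: [-2.221, -2.222, 0.0]
ft_force: [-0.3, -0.5, -0.0]
width: 87.8
grasp_force: 0.0
[494.01002461  38.52364317 182.14315621]
```

View pics/w4.png

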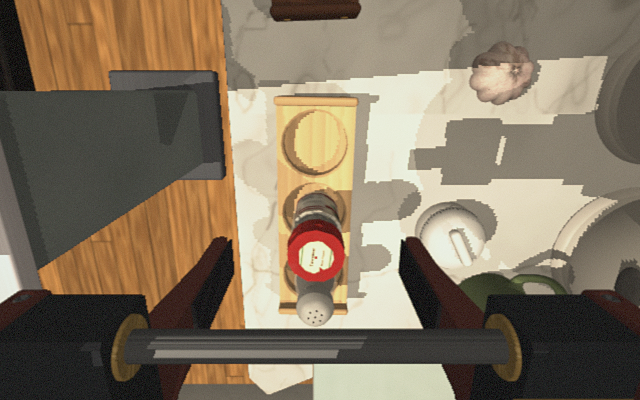

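Pale left pocket is empty; the jar cap top is at (317,257) and the shaker dome at (315,308).

```bash
python3 - <<'E'
from h import *
ci=ctrl.camera_info("wrist")
j=world(ci,317,257,112); print(j, world(ci,315,307,92), world(ci,316,143,20))
print(delta([j[0],j[1],82],0))
E
```

```text
[4.94610530e+02 1.86550666e-01 1.12000000e+02] [493.02698052 -58.79544659  92.        ] [493.67972697  73.18538894  20.        ]
(array([-38.3,   0.6, 100.1]), array([-0.    , -0.    ,  0.0004]))
```

```bash
python3 -m creep '[{"translation":[-18,0.5,0],"angular":[0,0,0],"jaw":1},{"translation":[-37,0.5,10],"angular":[0,0,0],"jaw":1},{"translation":[-37,0.5,45],"angular":[0,0,0],"jaw":1},{"translation":[-37,0.5,80],"angular":[0,0,0],"jaw":1},{"translation":[-37,0.5,96],"angular":[0,0,0],"jaw":1},{"translation":[-37,0.5,100],"angular":[0,0,0],"jaw":1},{"translation":[-37,0.5,100],"angular":[0,0,0],"jaw":0.7},{"translation":[-37,0.5,100],"angular":[0,0,0],"jaw":0.3}]' && python3 -m creep '[{"translation":[0,0,0],"angular":[0,0,0],"jaw":0.3},{"translation":[0,0,0],"angular":[0,0,0],"jaw":0.2},{"translation":[0,0,0],"angular":[0,0,0],"jaw":0.2},{"translation":[0,0,0],"angular":[0,0,0],"jaw":0.2},{"translation":[0,0,0],"angular":[0,0,0],"jaw":0.2},{"translation":[0,0,-10],"angular":[0,0,0],"jaw":0.2},{"translation":[0,0,-30],"angular":[0,0,0],"jaw":0.2},{"translation":[0,0,-55],"angular":[0,0,0],"jaw":0.2}]'; python3 - <<'E'
from h import *
print(ctrl.get_obs()["ee_pos"])
print(delta([487,299.5,140],0))
E
```

```text
t: 11.4
ee_pos: [495.3, 1.2, 83.2]
orientation: [2.22, 2.221, 0.002]
ft_force: [-0.1, 1.4, -0.0]
width: 71.0
grasp_force: 0.0
t: 12.4
ee_pos: [494.0, 1.2, 137.7]
orientation: [-2.221, -2.221, 0.001]
ft_force: [1.0, -0.1, -0.4]
width: 43.9
grasp_force: 30.0
[493.99374724   1.22882389 137.67856373]
(array([298.3,  -7. ,  -2.3]), array([-0.0013, -0.    , -0.    ]))
```

```bash
python3 -m creep '[{"translation":[15,0,-8],"angular":[0,0,0],"jaw":0.2},{"translation":[50,-1,-10],"angular":[0,0,0],"jaw":0.2},{"translation":[95,-2,-10],"angular":[0,0,0],"jaw":0.2},{"translation":[145,-3,-10],"angular":[0,0,0],"jaw":0.2},{"translation":[195,-4,-10],"angular":[0,0,0],"jaw":0.2},{"translation":[245,-6,-10],"angular":[0,0,0],"jaw":0.2},{"translation":[280,-7,-10],"angular":[0,0,0],"jaw":0.2},{"translation":[298,-7,-10],"angular":[0,0,0],"jaw":0.2}]' && python3 -m creep '[{"translation":[0,0,0],"angular":[0,0,0],"jaw":0.2},{"translation":[0,0,10],"angular":[0,0,0],"jaw":0.2},{"translation":[0,0,25],"angular":[0,0,0],"jaw":0.2},{"translation":[0,0,35],"angular":[0,0,0],"jaw":0.2},{"translation":[0,0,40],"angular":[0,0,0],"jaw":0.2},{"translation":[0,0,40],"angular":[0,0,0],"jaw":0.2},{"translation":[0,0,40],"angular":[0,0,0],"jaw":0.2},{"translation":[0,0,40],"angular":[0,0,0],"jaw":0.2}]'; python3 - <<'E'
from h import *
im=ctrl.get_image("wrist"); cv2.imwrite("pics/w5.png",im[...,::-1])
print(ctrl.get_obs()["ee_pos"])
E
```

```text
t: 13.4
ee_pos: [486.5, 301.4, 146.6]
orientation: [-2.219, -2.224, 0.001]
ft_force: [0.0, -1.3, -0.9]
width: 43.9
grasp_force: 30.0
t: 14.4
ee_pos: [487.8, 299.4, 107.6]
orientation: [2.221, 2.221, 0.001]
ft_force: [-0.1, 0.4, -0.7]
width: 44.4
grasp_force: 30.0
[487.74359486 299.40994243 107.58032288]
```

View pics/w5.png

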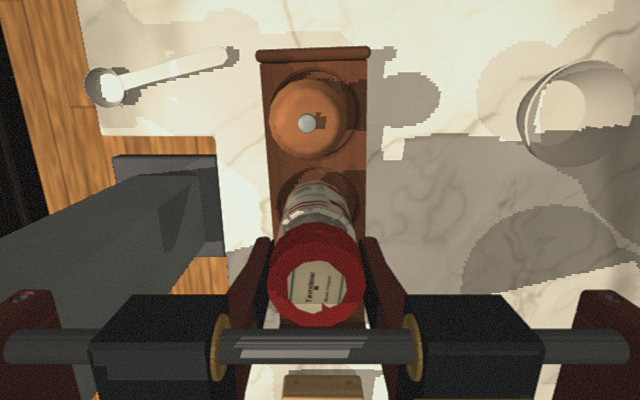

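The mill stands well in the left pocket and the jar hangs straight over the middle one, so I lower and release it, then go to the shaker.

```bash
python3 -m creep '[{"translation":[0,0,10],"angular":[0,0,0],"jaw":0.2},{"translation":[0,0,20],"angular":[0,0,0],"jaw":0.2},{"translation":[0,0,25],"angular":[0,0,0],"jaw":0.2},{"translation":[0,0,25],"angular":[0,0,0],"jaw":0.2},{"translation":[0,0,25],"angular":[0,0,0],"jaw":0.6},{"translation":[0,0,25],"angular":[0,0,0],"jaw":1},{"translation":[0,0,25],"angular":[0,0,0],"jaw":1},{"translation":[0,0,25],"angular":[0,0,0],"jaw":1}]' && python3 -m creep '[{"translation":[0,0,-25],"angular":[0,0,0],"jaw":1},{"translation":[0,0,-65],"angular":[0,0,0],"jaw":1},{"translation":[0,0,-85],"angular":[0,0,0],"jaw":1},{"translation":[-35,1,-85],"angular":[0,0,0],"jaw":1},{"translation":[-80,2,-85],"angular":[0,0,0],"jaw":1},{"translation":[-130,3,-85],"angular":[0,0,0],"jaw":1},{"translation":[-180,4,-85],"angular":[0,0,0],"jaw":1},{"translation":[-230,5,-85],"angular":[0,0,0],"jaw":1}]' && python3 -m creep '[{"translation":[-45,0,0],"angular":[0,0,0],"jaw":1},{"translation":[-80,0,0],"angular":[0,0,0],"jaw":1},{"translation":[-95,0,0],"angular":[0,0,0],"jaw":1},{"translation":[-95,0,0],"angular":[0,0,0],"jaw":1},{"translation":[-95,0,0],"angular":[0,0,0],"jaw":1},{"translation":[-95,0,0],"angular":[0,0,0],"jaw":1},{"translation":[-95,0,0],"angular":[0,0,0],"jaw":1},{"translation":[-95,0,0],"angular":[0,0,0],"jaw":1}]'; python3 - <<'E'
from h import *
ci=ctrl.camera_info("wrist"); im=ctrl.get_image("wrist"); cv2.imwrite("pics/w6.png",im[...,::-1])
print(ctrl.get_obs()["ee_pos"])
E
```

```text
t: 15.45
ee_pos: [487.5, 299.2, 82.1]
orientation: [-2.221, -2.221, 0.0]
ft_force: [0.3, -0.9, -0.2]
width: 79.2
grasp_force: 0.0
t: 16.45
ee_pos: [492.5, 67.7, 167.3]
orientation: [2.221, 2.221, 0.001]
ft_force: [1.2, 0.1, -0.5]
width: 87.8
grasp_force: 0.0
t: 17.45
ee_pos: [492.5, -25.3, 167.2]
orientation: [-2.221, -2.222, -0.0]
ft_force: [-0.4, -0.4, -0.0]
width: 87.8
grasp_force: 0.0
[492.5719989  -25.46851629 167.1823529 ]
```

View pics/w6.png

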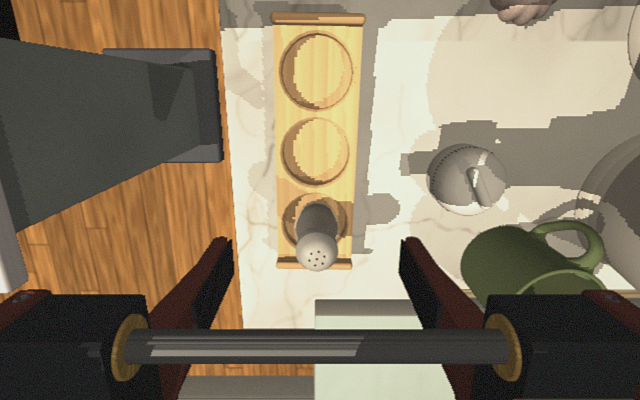

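The dome's perforation centre is at (317,259); both vacated pockets are empty. I check the shaker position and the clearance to the furniture at the right.

```bash
python3 - <<'E'
from h import *
ci=ctrl.camera_info("wrist")
s=world(ci,317,258,95); print(s, world(ci,315,218,20))
# ledge edge: match between wrist (316,302 corner) and top view (corner ~ (446,225))
t=ctrl.camera_info("top")
for z in (0,50,100,150,200): print(z,world(ci,316,302,z).round(),world(t,446,226,z).round())
print(delta([s[0],s[1],46],0))
E
```

```text
[493.1442349  -65.74046263  95.        ] [491.32761039 -61.76920962  20.        ]
0 [ 492. -171.    0.] [ 495. -164.    0.]
50 [ 492. -137.   50.] [ 489. -150.   50.]
100 [ 492. -102.  100.] [ 484. -135.  100.]
150 [492. -67. 150.] [ 478. -121.  150.]
200 [492. -32. 200.] [ 472. -107.  200.]
(array([-40.3,   0.6, 121.2]), array([ 0.    , -0.    ,  0.0005]))
```

The ledge is low (about z 20), so it is clear. Grasping the shaker.

```bash
python3 -m creep '[{"translation":[-19,0.5,0],"angular":[0,0,0],"jaw":1},{"translation":[-38,0.5,15],"angular":[0,0,0],"jaw":1},{"translation":[-38,0.5,50],"angular":[0,0,0],"jaw":1},{"translation":[-38,0.5,85],"angular":[0,0,0],"jaw":1},{"translation":[-38,0.5,110],"angular":[0,0,0],"jaw":1},{"translation":[-38,0.5,121],"angular":[0,0,0],"jaw":1},{"translation":[-38,0.5,121],"angular":[0,0,0],"jaw":1},{"translation":[-38,0.5,121],"angular":[0,0,0],"jaw":0.6}]' && python3 -m creep '[{"translation":[0,0,0],"angular":[0,0,0],"jaw":0.3},{"translation":[0,0,0],"angular":[0,0,0],"jaw":0.2},{"translation":[0,0,0],"angular":[0,0,0],"jaw":0.2},{"translation":[0,0,0],"angular":[0,0,0],"jaw":0.2},{"translation":[0,0,0],"angular":[0,0,0],"jaw":0.2},{"translation":[0,0,0],"angular":[0,0,0],"jaw":0.2},{"translation":[0,0,-15],"angular":[0,0,0],"jaw":0.2},{"translation":[0,0,-40],"angular":[0,0,0],"jaw":0.2}]'; python3 - <<'E'
from h import *
im=ctrl.get_image("wrist"); cv2.imwrite("pics/w7.png",im[...,::-1])
print(delta([490,230.5,100],0))
E
```

```text
t: 18.5
ee_pos: [493.7, -63.9, 47.0]
orientation: [2.221, 2.221, 0.001]
ft_force: [-0.4, 0.4, 0.6]
width: 81.1
grasp_force: 0.0
t: 19.5
ee_pos: [492.3, -63.7, 86.6]
orientation: [-2.22, -2.22, 0.002]
ft_force: [0.9, -0.8, -1.2]
width: 37.9
grasp_force: 29.6
(array([294.4,  -4.4, -10.5]), array([ 0.003 ,  0.0004, -0.0001]))
```

View pics/w7.png

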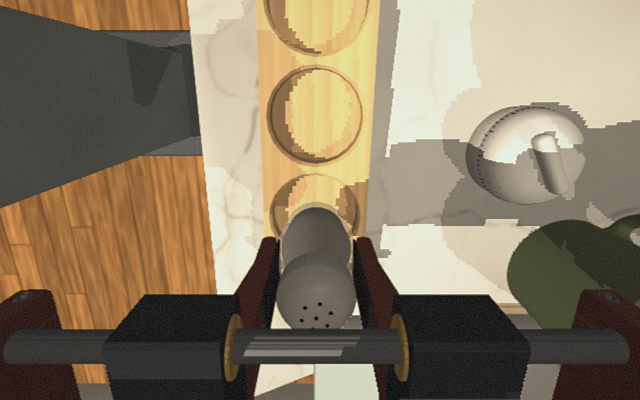

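The shaker is between the fingers (perforations around (317,315)), but the opening of 37.9 mm is narrower than its 44 mm body, so I check how it hangs.

```bash
python3 - <<'E'
from h import *
ci=ctrl.camera_info("wrist")
for y in (-58,-64,-70):
  for b in (6,25,46): print(y,b,[pix(ci,[492.5,y+dy,b+h]).round().tolist() for dy,h in((0,90),(0,66),(22,0),(22,66))])
im=cv2.imread("pics/w7.png")[170:380,200:440]
cv2.imwrite("pics/w7c.png",cv2.resize(im,None,fx=2.8,fy=2.8,interpolation=cv2.INTER_CUBIC))
print(ctrl.get_obs())
E
```

```text
-58 6 [[313.0, 249.0], [313.0, 231.0], [313.0, 168.0], [313.0, 194.0]]
-58 25 [[312.0, 268.0], [313.0, 245.0], [313.0, 174.0], [313.0, 205.0]]
-58 46 [[312.0, 295.0], [312.0, 265.0], [313.0, 182.0], [312.0, 221.0]]
-64 6 [[313.0, 260.0], [313.0, 240.0], [313.0, 176.0], [313.0, 204.0]]
-64 25 [[312.0, 280.0], [313.0, 256.0], [313.0, 183.0], [313.0, 217.0]]
-64 46 [[312.0, 308.0], [312.0, 276.0], [313.0, 191.0], [312.0, 233.0]]
-70 6 [[313.0, 270.0], [313.0, 250.0], [313.0, 184.0], [313.0, 214.0]]
-70 25 [[312.0, 291.0], [313.0, 266.0], [313.0, 191.0], [313.0, 228.0]]
-70 46 [[312.0, 320.0], [312.0, 288.0], [313.0, 200.0], [312.0, 245.0]]
{'t': 19.55, 'qpos': array([-1.52538698e-01,  4.48079176e-01,  1.99268681e+00,  4.36863947e-05,
        6.97760198e-01, -1.52515732e-01]), 'qvel': array([-0.00061604,  0.02871627, -0.01391733, -0.00192044, -0.09586561,
        0.0013366 ]), 'joint_torque': array([-1.05695603e-01, -3.70298123e+01, -1.46465680e+01,  3.10931762e-02,
       -6.95834588e-02, -7.74564742e-04]), 'ee_pos': array([494.38069964, -63.9539885 ,  89.67927943]), 'orientation': array([2.2197665 , 2.21964131, 0.00288231]), 'ft_force': array([0.71353004, 0.19981552, 1.01300549]), 'moment': array([-0.05685921, -0.02145337,  0.02603274]), 'grasp_force': 29.572389002423733, 'width': 37.809797111017424}
```

View pics/w7c.png

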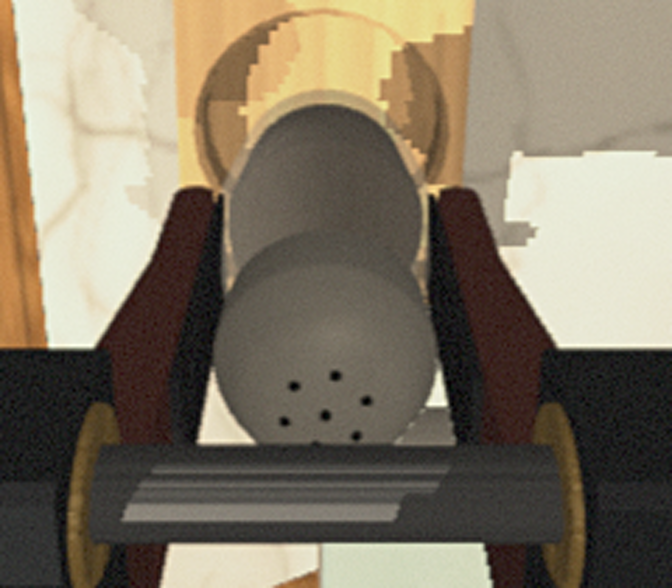

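The shaker hangs upright but about 4.5 mm off in y and is held on its narrowing shoulder. I set it back and regrasp lower and centred.

```bash
python3 -m creep '[{"translation":[0,0,10],"angular":[0,0,0],"jaw":0.2},{"translation":[0,0,25],"angular":[0,0,0],"jaw":0.2},{"translation":[0,0,36],"angular":[0,0,0],"jaw":0.2},{"translation":[0,0,40],"angular":[0,0,0],"jaw":0.2},{"translation":[0,0,40],"angular":[0,0,0],"jaw":0.2},{"translation":[0,0,40],"angular":[0,0,0],"jaw":0.7},{"translation":[0,0,40],"angular":[0,0,0],"jaw":0.7},{"translation":[0,0,40],"angular":[0,0,0],"jaw":0.7}]' && python3 -m creep '[{"translation":[-2,0,0],"angular":[0,0,0],"jaw":0.7},{"translation":[-4,0,3],"angular":[0,0,0],"jaw":0.7},{"translation":[-4,0,7],"angular":[0,0,0],"jaw":0.7},{"translation":[-4,0,7],"angular":[0,0,0],"jaw":0.7},{"translation":[-4,0,7],"angular":[0,0,0],"jaw":0.2},{"translation":[-4,0,7],"angular":[0,0,0],"jaw":0.2},{"translation":[-4,0,7],"angular":[0,0,0],"jaw":0.2},{"translation":[-4,0,7],"angular":[0,0,0],"jaw":0.2}]'
```

```text
t: 20.55
ee_pos: [493.0, -63.8, 45.7]
orientation: [-2.221, -2.221, 0.0]
ft_force: [0.0, -0.5, -0.0]
width: 60.9
grasp_force: 0.0
t: 21.55
ee_pos: [492.9, -67.8, 39.2]
orientation: [-2.221, -2.221, 0.0]
ft_force: [-0.7, 0.2, 0.5]
width: 40.0
grasp_force: 29.9
```

```bash
python3 -m creep '[{"translation":[0,0,0],"angular":[0,0,0],"jaw":0.2},{"translation":[0,0,-12],"angular":[0,0,0],"jaw":0.2},{"translation":[0,0,-35],"angular":[0,0,0],"jaw":0.2},{"translation":[0,0,-58],"angular":[0,0,0],"jaw":0.2},{"translation":[15,0,-66],"angular":[0,0,0],"jaw":0.2},{"translation":[45,-1,-66],"angular":[0,0,0],"jaw":0.2},{"translation":[85,-1,-66],"angular":[0,0,0],"jaw":0.2},{"translation":[125,-2,-66],"angular":[0,0,0],"jaw":0.2}]' && python3 -m creep '[{"translation":[40,0,0],"angular":[0,0,0],"jaw":0.2},{"translation":[80,-1,0],"angular":[0,0,0],"jaw":0.2},{"translation":[120,-1,0],"angular":[0,0,0],"jaw":0.2},{"translation":[150,-1,0],"angular":[0,0,0],"jaw":0.2},{"translation":[168,-1,0],"angular":[0,0,0],"jaw":0.2},{"translation":[173,-1,8],"angular":[0,0,0],"jaw":0.2},{"translation":[173,-1,25],"angular":[0,0,0],"jaw":0.2},{"translation":[173,-1,35],"angular":[0,0,0],"jaw":0.2}]'; python3 - <<'E'
from h import *
im=ctrl.get_image("wrist"); cv2.imwrite("pics/w8.png",im[...,::-1])
ci=ctrl.camera_info("wrist"); o=ctrl.get_obs(); print(o["ee_pos"],o["width"])
b=o["ee_pos"][2]-39+6
for dy in(-4,0,4): print(dy,pix(ci,[490,230.5+dy,b+90]).round())
E
```

```text
t: 22.55
ee_pos: [490.6, 59.1, 105.1]
orientation: [-2.222, -2.221, -0.0]
ft_force: [-0.9, -0.6, -1.9]
width: 40.0
grasp_force: 29.8
t: 23.55
ee_pos: [489.1, 229.0, 68.4]
orientation: [-2.222, -2.22, 0.004]
ft_force: [0.5, 0.1, -1.8]
width: 39.8
grasp_force: 29.8
[488.67157098 228.71951874  67.56615199] 39.87597382159555
-4 [319. 330.]
0 [319. 321.]
4 [319. 312.]
```

View pics/w8.png

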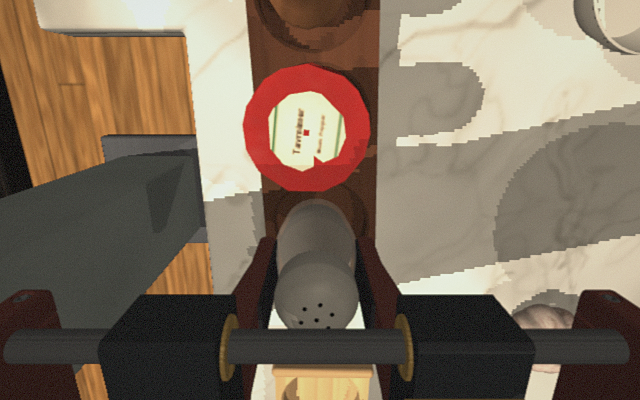

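The shaker hangs upright over the right pocket (perforations at about (318,318), as predicted). Lowering, releasing and rising straight up.

```bash
python3 -m creep '[{"translation":[0,0,5],"angular":[0,0,0],"jaw":0.2},{"translation":[0,0,15],"angular":[0,0,0],"jaw":0.2},{"translation":[0,0,25],"angular":[0,0,0],"jaw":0.2},{"translation":[0,0,31],"angular":[0,0,0],"jaw":0.2},{"translation":[0,0,31],"angular":[0,0,0],"jaw":0.2},{"translation":[0,0,31],"angular":[0,0,0],"jaw":0.6},{"translation":[0,0,31],"angular":[0,0,0],"jaw":1},{"translation":[0,0,31],"angular":[0,0,0],"jaw":1}]' && python3 -m creep '[{"translation":[0,0,0],"angular":[0,0,0],"jaw":1},{"translation":[0,0,-15],"angular":[0,0,0],"jaw":1},{"translation":[0,0,-50],"angular":[0,0,0],"jaw":1},{"translation":[0,0,-100],"angular":[0,0,0],"jaw":1},{"translation":[0,0,-140],"angular":[0,0,0],"jaw":1},{"translation":[30,-10,-160],"angular":[0,0,0],"jaw":1},{"translation":[50,-20,-160],"angular":[0,0,0],"jaw":1},{"translation":[50,-20,-160],"angular":[0,0,0],"jaw":1}]'; python3 - <<'E'
from h import *
im=ctrl.get_image("wrist"); cv2.imwrite("pics/w9.png",im[...,::-1])
print(ctrl.get_obs()["ee_pos"])
E
```

```text
t: 24.6
ee_pos: [490.2, 230.3, 39.2]
orientation: [2.221, 2.221, 0.001]
ft_force: [-1.2, -0.8, 0.4]
width: 66.2
grasp_force: 0.0
t: 25.6
ee_pos: [469.7, 281.2, 200.5]
orientation: [2.219, 2.223, 0.003]
ft_force: [-0.3, 0.2, 0.5]
width: 87.9
grasp_force: 0.0
[469.82568974 280.45209375 199.99074241]
```

View pics/w9.png

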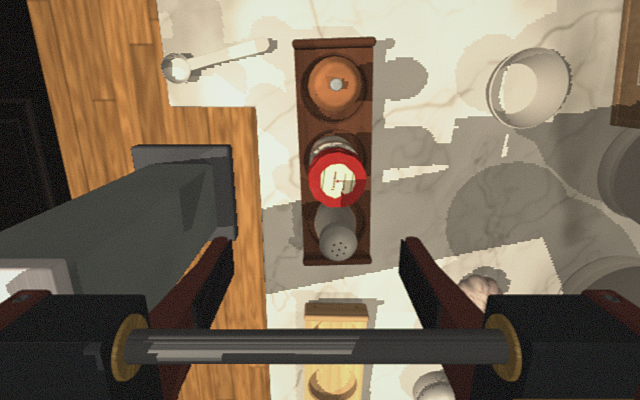

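The mill (336,85), jar (337,180) and shaker (338,243) stand upright in the dark rack's pockets in the original order. The bystanders in view look undisturbed and the gripper is clear.

```bash
python3 -c "
from workcell import ctrl
print(ctrl.close_job())"
```

```text
the job is handed in; nothing more can be done
None
```

The pepper mill, spice jar and glass shaker now stand upright in the dark rack in their original left-to-right order; nothing else was moved that I could see, and the job was handed in at about 26 s.

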